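Set and pinch-lock the rack's steadying leg

TASK

Steady the stacking rack: push the sliding leg along its rail by its steel grip post, so that the rubber foot goes in under the rack's lowest tier and the yellow pointer bars on the leg come level with the red length mark. Only then, keeping the pointer at the mark, squeeze the orange cam lever fully shut towards the post. Finish still holding it like that, one finger on the post and the other on the lever, lever shut and pointer at the mark; leave the rack and everything standing about where it is.

Things in the scene. Friction and masses are not known exactly. Their poses are not given: they have to be found in the camera images.
- rail: Fixed aluminium base plate 130 x 275 x 12 mm, screwed to the shelf; the leg slides along it. Origin on the shelf surface, on the rail's centre line; +y runs along the rail towards the rack (the way the leg extends), x across it, z up. A steel guide bridge for the leg's rod stands at y = 129 to 143 mm, 48 mm high. It never moves in an episode.
- leg (a joint): How far the leg is extended along rail +y, in m: 0 fully drawn in, end stop 0.17. With the leg at value q its pointer is at rail y = q - 0.08 m. A return spring pulls it back to 0 (1.5 N at 0, 3 N near full travel) with little friction: it runs back when let go.
- leg_pointer (a point): The middle between the two yellow pointer bars (4 mm wide, sticking out to 58 mm each side of the leg's grey carriage, passing over the red tabs), on the rail's centre line, 36 mm above the shelf. The carriage is 56 mm across (x) by 60 mm along (y), its top 36 mm high. From it a steel rod of 14 mm diameter runs towards +y at a height of 26 mm. Axes as the rail.
- leg_foot (a point): Centre of the end face of the rubber foot (diameter 40 mm, 32 mm long) on the leg's rod, 270 mm ahead (+y) of the pointer and 26 mm above the shelf. The lowest tier's underside is 69 mm above the shelf.
- grip_post (a point): Upright steel plate fixed on the leg's carriage: 36 mm wide (x), 8 mm thick (y), from 36 to 110 mm above the shelf. Origin at the centre of its foot, 12 mm behind (-y of) the pointer; axes as the rail. Its outer face, for one finger to push towards +y, is 16 mm behind the pointer, free on that side. Good finger height: 75 to 105 mm above the shelf.
- cam_lever (a joint): Angle of the orange cam lever on the leg, in rad: 0 open (leaning 0.30 rad away from the post, towards rail +y), 0.30 fully shut (upright, at its stop). Paddle 34 mm wide (x), 8 mm thick, hinged about the rail's x direction 46 mm above the shelf and 2 mm ahead (+y) of the pointer. A spring opens it when let go: 2.5 N at the tip when open, 6 N when shut.
- lever_tip (a point): Top end of the cam lever, mid-thickness, 64 mm from its hinge, about 107 mm above the shelf. Post and lever, gripped from outside along rail y, measure about 40 mm open, 22 mm shut. Both ride on the leg: fingers closing evenly on them carry the leg towards +y by half of what they close; move the hand back by as much to stay at the mark.
- mark: The length mark: two red tabs, one on each side of the rail, from x = 37 to 63 mm either way (each 26 x 5 x 18 mm, tops 30 mm above the shelf), fixed on the base plate. Origin midway between them, on the rail's centre line, 12 mm above the shelf; axes as the rail. The leg is at the mark when the pointer has the same rail y as this origin (within 5 mm).
- rack: Fixed three-tier stainless wire rack, 208 mm (x) by 248 mm (y), 300 mm high; origin at its centre on the shelf, 355 mm ahead of the rail's origin on its centre line, axes as the rail; its edge nearest the rail is 231 mm ahead of the rail's origin. Tier tops 75, 175 and 275 mm above the shelf.
- moka_pot: Octagonal aluminium moka pot, 158 mm high, about 90 mm across, on the top tier; origin at the centre of its underside. Leave it.
- funnel_filter: Spare aluminium funnel filter, basket 56 mm across, stem up, 78 mm high, on the middle tier; origin under its centre. Leave it.
- saucer_a: Green glazed saucer, 116 mm across, 18 mm high, on the middle tier; origin under its centre. Leave it.
- saucer_b: Green glazed saucer, 116 mm across, 18 mm high, on the lowest tier; origin under its centre. Leave it.
- clamp_jar: Glass jar with a wire clamp lid, 72 mm across, 80 mm high, on the lowest tier; origin under its centre. Leave it.
- coffee_tin: Blue coffee tin, 73 mm across, 105 mm high, on the shelf beyond the rail; origin under its centre. Leave it.
- cup: Green mug, 64 mm across with a side handle, 60 mm high, on the shelf beyond the rail; origin under its centre. Leave it.
- spoon: Steel spoon, 130 mm long, lying on the robot's side of the rail; origin under it. Leave it.

How it is judged:
By the outcome, as a careful person would: the job done as asked, in the order asked, and still so for the second after the job is handed in, while the arm keeps its last pose, push and grip.
It also fails if it takes over 51 s, if anything falls off the work surface, if the arm or the gripper's body presses on something with over 40 N, if the wrist force passes 120 N, or if a joint passes its speed limit or range.

ROBOT

A 6-joint arm with a two-finger parallel gripper is mounted at the origin on the work surface. World frame = base frame: x ahead of the robot, y to its left, z up, the work surface at z = 0. Lengths are in m, angles in rad, forces in N, time in s.
With the tool pointing down it reaches from about 0.35 to 0.85 m from the base axis. Payload 8.1 kg.
Tool frame: the origin (TCP) lies at the very end of the fingers, on their centre line; the grasp point (between the pads) lies 19 mm behind it (robot.grip_depth is the distance from the TCP to the grasp point, in m); z points along the fingers, y is the line along which they close (so a half turn about z gives the same grasp; the last joint's range is limited). The gripper opens to 93 mm and grips with 3 to 60 N. Pads are 15 mm wide; open, the fingers measure 128 mm over their backs; the gripper's body (75 mm by 188 mm) begins 65 mm behind the grasp point.
Start: joints at [-1.433, 0.13, 1.488, -0, 1.523, -0.085], TCP at [0.133, -0.585, 0.219] pointing down, gripper open.
Joint ranges: [-2.96, 2.96], [-0.89, 2.26], [0.02, 2.5], [-1.34, 4.48], [0, 2.73], [-2.66, 2.66]. Speed limits (rad/s): [2.39, 2.39, 2.79, 3.14, 3.14, 3.14].

INTERFACE

Orientations are given as a rotation vector (axis times angle).
In Python, from plant import robot gives the robot as it stands. The module is installed in compiled form; this text tells all that it offers.
- The arm moves only by the shell command python3 -m jog 'ROWS' [FORCE]. ROWS is JSON, a list that holds one entry, the list of rows, each a list of 7 numbers: the turn, a rotation vector about the tool's x, y, z in degrees, then the shift along the tool's x, y, z in cm, then the finger opening in cm, from 0 to 9.3. A call has 1 to 5 rows; each row shifts and turns the commanded pose from where the row before left it, along the tool's axes as they then stand; what a row does not reach is not made up. A row lasts 1/12 s, in which the tool goes at most 41.7 mm and 7.16 degrees, less where a joint would pass 70% of its speed; a pose out of reach is approached as far as the arm can. A call is refused whole if a number of a shift passes 4.17 or a number of a turn 7.16, either way. A call with a gripper value outside its range is refused whole. The fingers move at their own pace and stop on an object; FORCE is the grip in N (left out, the last holds). Time passes only in rows, so rows that do not move let the fingers close. It gives the time, the measured TCP pose, the force and the opening at its end, in the units of the state.
- robot.read_state(): the state, without advancing time (a new reading comes with each control period).
- robot.read_camera(name): name is "scene" or "top" or "wrist"; returns a dict with "img" (400x640x3 uint8, red, green, blue), "fx", "fy", "cx", "cy" (pixels), "extrinsics" (4x4, takes a point from camera to world coordinates). Camera axes: x right, y up, looking along -z (the intrinsics and any distortion apply to the point x, -y, -z); pixel columns grow to the right and rows downward; lengths in m; the calibration is good to about 2 mm. A picture is of the moment at which its call begins. There is no depth.
- robot.close_job(): hands the job in, once; it reports no verdict.
Trained networks look in a picture, given as the dict that the camera call returned (one of the last four; its "shot" number tells which), for a name from the list of things; names that differ only in an ending like _2 or _b are one class to them, and where a whole thing is asked for, a point or a joint stands for the part that bears it (a point fixed in the world has none). Each returns a list of dicts, best first, with "confidence" (0 to 1); they miss things now and then, are a little off and sometimes report something else, mostly with a low value. They report only what shows in the picture. A call takes as long as a camera call.
- robot.masks_of(picture, label): "pixels" (400x640 bool, what is visible of it) and "point" ([column, row] in pixels, amid what is visible of it).
- robot.pinpoint(picture, label): "point" ([column, row] in pixels: a listed point, or the origin of a listed thing).
The state is a dict: "t": time; "q": joint angles; "dq": joint speeds; "joint_torque": joint torques, N m; "tool_pos": TCP position; "orientation": TCP orientation; "force": force on the tool from outside, world axes, zero at the start; "wrist_torque": the same for the moment, N m; "opening": finger opening in m.
Only numpy, scipy, OpenCV 4.12 (cv2) and the standard library are available. Lean on these libraries where they do the work, as an engineer would, in place of code of your own. Each camera call takes 0.05 s, during which the arm holds its last target. There are 200 camera calls.

## Working session

There is one attempt and no reset: what is moved stays moved. The work goes in short steps, Python scripts to look and compute and a shell command to move; the robot and the scene stay as the last step left them, time stands still between calls to the robot, and variables do not carry over. Pictures are saved under pics/ and viewed, on a budget of 10 in all, crops included, one or two more only if the job needs it, and the job is handed in when it is done.

```bash
mkdir -p pics; cat > h.py <<'E'
import numpy as np, cv2
from plant import robot
from scipy.spatial.transform import Rotation as R
def ray(c,p):
    E=np.array(c["extrinsics"]); d=np.array([(p[0]-c["cx"])/c["fx"],-(p[1]-c["cy"])/c["fy"],-1.])
    d=E[:3,:3]@d; return E[:3,3],d/np.linalg.norm(d)
def tri(obs):
    A=np.zeros((3,3));b=np.zeros(3)
    for c,p in obs:
        o,d=ray(c,p);M=np.eye(3)-np.outer(d,d);A+=M;b+=M@o
    X=np.linalg.solve(A,b)
    return X,[round(1000*np.linalg.norm((np.eye(3)-np.outer(d,d))@(X-o)),1) for o,d in (ray(*q) for q in obs)]
def atz(c,p,z):
    o,d=ray(c,p);return o+d*(z-o[2])/d[2]
def save(c,n):cv2.imwrite("pics/"+n,np.ascontiguousarray(c["img"][:,:,::-1]))
E
python3 - <<'E'
from h import *
s=robot.read_state();print(s["t"],s["tool_pos"],s["orientation"],s["force"]); print(R.from_rotvec(s["orientation"]).as_matrix().round(3))
C={n:robot.read_camera(n) for n in("scene","top","wrist")}
for n in C: save(C[n],n+"0.png")
Z=dict(leg_pointer=.036,leg_foot=.026,grip_post=.036,lever_tip=.107,mark=.012,rail=0,rack=0)
for l in Z:
    ob=[]
    for n in C:
        r=robot.pinpoint(C[n],l)
        if r: 
            print(l,n,np.round(r[0]["point"],1),round(r[0]["confidence"],2),atz(C[n],r[0]["point"],Z[l]).round(3))
            if r[0]["confidence"]>.4: ob.append((C[n],r[0]["point"]))
    if len(ob)>1: X,e=tri(ob);print("  tri",X.round(4),e)
E
```

```text
0.0 [ 0.13254788 -0.58459079  0.21760398] [-3.12029022e+00 -3.49099531e-01  5.64727148e-05] [-0.49978359  0.04371112  0.65389947]
[[ 0.975  0.221 -0.   ]
 [ 0.221 -0.975  0.002]
 [ 0.    -0.002 -1.   ]]
leg_pointer scene [392.8 180.6] 0.66 [ 0.464 -0.226  0.036]
leg_pointer top [400.9 246.4] 0.85 [ 0.469 -0.227  0.036]
  tri [ 0.4668 -0.228   0.0325] [np.float64(2.2), np.float64(2.2)]
leg_foot scene [312.9 241.4] 0.64 [0.554 0.023 0.026]
leg_foot top [312.8 217.6] 0.66 [0.557 0.022 0.026]
  tri [0.5564 0.0219 0.0225] [np.float64(1.4), np.float64(1.4)]
grip_post scene [399.6 177.5] 0.84 [ 0.453 -0.243  0.036]
grip_post top [408.9 250.1] 0.8 [ 0.458 -0.249  0.036]
  tri [ 0.4568 -0.2513  0.025 ] [np.float64(1.8), np.float64(1.8)]
lever_tip scene [228.  280.7] 0.72 [0.636 0.228 0.107]
lever_tip top [400.4 242.2] 0.68 [ 0.475 -0.214  0.107]
  tri [0.534  0.0299 0.216 ] [np.float64(232.9), np.float64(232.9)]
mark scene [362.4 205.6] 0.61 [ 0.502 -0.134  0.012]
rail scene [318.5 178.1] 0.52 [ 0.646 -0.16   0.   ]
rail top [375.2 238.4] 0.76 [ 0.496 -0.159  0.   ]
  tri [ 0.5432 -0.1159  0.1175] [np.float64(65.8), np.float64(65.8)]
rack scene [259.2 281.8] 0.96 [0.615 0.165 0.   ]
rack top [260.2 202.2] 0.95 [0.611 0.182 0.   ]
  tri [0.604  0.1753 0.0341] [np.float64(0.5), np.float64(0.5)]
```

View pics/scene0.png

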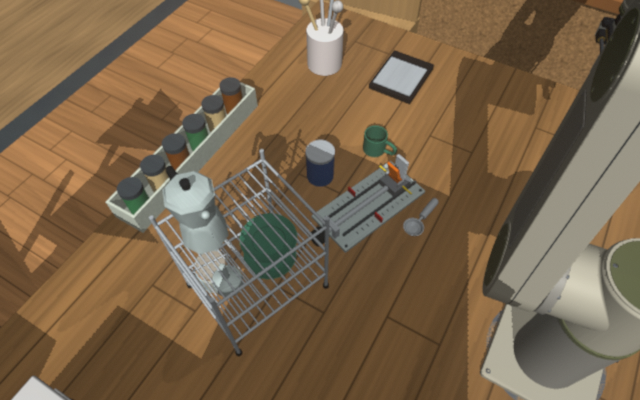

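View pics/top0.png

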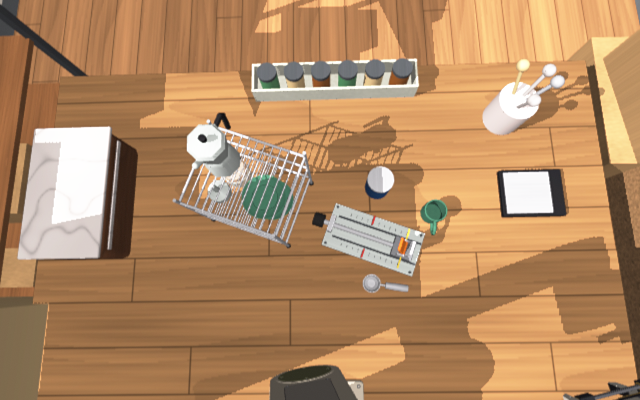

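Both views show the rail at about (370,238) in the top picture. The red tabs are near (373,220) and (362,254), the leg with its orange lever is at (405,246), the mug at (433,212), and the rack is to the left. I'll segment the colours to get the axis and mark.

```bash
cat > col.py <<'E'
from h import *
def blobs(c,kind,box=None,amin=4):
    h=cv2.cvtColor(c["img"],cv2.COLOR_RGB2HSV).astype(int);H,S,V=h[...,0],h[...,1],h[...,2]
    m={"red":((H<5)|(H>172))&(S>150)&(V>90),"yel":(H>22)&(H<34)&(S>140)&(V>130),"ora":(H>=6)&(H<16)&(S>190)&(V>150)}[kind].astype(np.uint8)
    if box: k=np.zeros_like(m);k[box[1]:box[3],box[0]:box[2]]=1;m*=k
    n,_,st,ce=cv2.connectedComponentsWithStats(m)
    return [(int(st[i,4]),ce[i].round(1)) for i in range(1,n) if st[i,4]>=amin]
E
python3 - <<'E'
from col import *
for n,b in(("top",(310,190,440,290)),("scene",(310,140,430,250))):
    c=robot.read_camera(n)
    for k,z in(("red",.03),("yel",.036),("ora",.08)):
        for a,p in blobs(c,k,b): print(n,k,a,p,atz(c,p,z).round(4))
E
```

```text
top red 10 [373.2 219.7] [ 0.5471 -0.1526  0.03  ]
top red 9 [362.1 253.1] [ 0.452  -0.1173  0.03  ]
top yel 11 [407.1 234.9] [ 0.5009 -0.2462  0.036 ]
top yel 13 [398.8 261.4] [ 0.4269 -0.2187  0.036 ]
top ora 64 [402.9 246.8] [ 0.4643 -0.2246  0.08  ]
scene red 10 [351.3 189.9] [ 0.5438 -0.1512  0.03  ]
scene red 14 [378.  215.5] [ 0.4515 -0.1165  0.03  ]
scene yel 13 [381.8 167.5] [ 0.5067 -0.2497  0.036 ]
scene ora 35 [393.  167.3] [ 0.4722 -0.2314  0.08  ]
```

```bash
python3 -m jog '[[[0,0,7,4.1,-2.9,0,9.3],[0,0,7,4.1,-2.4,0,9.3],[0,0,7,4.1,-1.9,0,9.3],[0,0,7,4.1,-1.4,0,9.3],[0,0,4.4,4.1,-1,0,9.3]]]'
```

```text
t: 1.72
tool_pos: [0.3101, -0.5061, 0.2193]
orientation: [3.098, -0.516, 0.0]
force: [-1.5, -0.5, 0.3]
opening: 0.0934
```

```bash
python3 -m jog '[[[0,0,1.6,1,-4,0,9.3],[0,0,0,1,-4,0,9.3],[0,0,0,1,-4,0,9.3],[0,0,0,1,-4,0,9.3],[0,0,0,1,-4,0,9.3]]]'; python3 -m jog '[[[0,0,0,0.5,-3,0,9.3],[0,0,0,0,0,0,9.3],[0,0,0,0,0,0,9.3]]]'
python3 - <<'E'
from col import *
c=robot.read_camera("wrist");save(c,"w1.png")
s=robot.read_state();print(s["t"],s["tool_pos"],s["orientation"],s["force"])
for k,z in(("red",.03),("yel",.036),("ora",.107)):
    for a,p in blobs(c,k,None,40): print(k,a,p,atz(c,p,z).round(4))
E
```

```text
t: 2.13
tool_pos: [0.4245, -0.3346, 0.2186]
orientation: [-3.093, 0.549, -0.0]
force: [-0.1, -0.5, -0.3]
opening: 0.0929
t: 2.38
tool_pos: [0.4395, -0.3086, 0.2188]
orientation: [3.094, -0.544, 0.0]
force: [0.8, -0.6, 1.0]
opening: 0.0931
2.4333 [ 0.43884    -0.30974558  0.21877681] [ 3.09310357e+00 -5.46548474e-01  2.72713232e-05] [-1.20381555 -0.87652777  0.55231932]
red 78 [175.3 140.3] [ 0.5458 -0.1539  0.03  ]
red 65 [185.5 216.4] [ 0.4523 -0.1192  0.03  ]
yel 98 [258.6 148.5] [ 0.5016 -0.2481  0.036 ]
ora 101 [228.9 196.2] [ 0.4693 -0.2177  0.107 ]
```

View pics/w1.png

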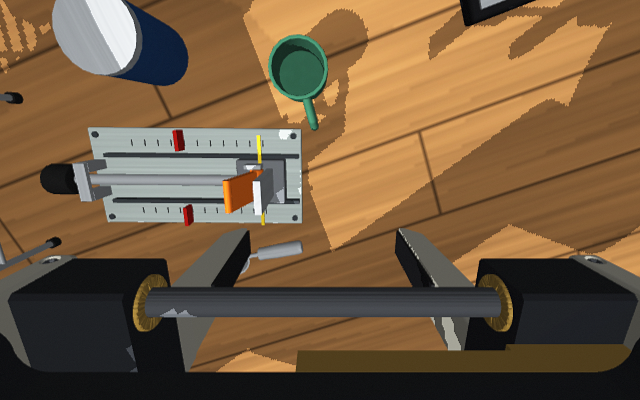

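The wrist view shows the mark tabs at (178,140) and (187,216), the orange lever at (235,195), and the post at (262,190), with nothing in the way. Next I go above the post, look once more, and then descend.

```bash
python3 -m jog '[[[0,0,0.4,-0.2,-4,0,9.3],[0,0,0,-0.3,-4.1,0,9.3],[0,0,0,0,-0.3,3,9.3],[0,0,0,0,0,2,9.3],[0,0,0,0,0,0,9.3]]]'
python3 - <<'E'
from col import *
c=robot.read_camera("wrist");save(c,"w2.png")
t=robot.read_camera("top")
s=robot.read_state();print(s["t"],s["tool_pos"],s["orientation"],s["force"])
for k,z in(("red",.03),("yel",.036),("ora",.107)):
    for a,p in blobs(c,k,None,40): print(k,a,p,atz(c,p,z).round(4))
for l,z in(("lever_tip",.107),("grip_post",.036),("leg_pointer",.036),("mark",.012)):
    r=robot.pinpoint(c,l)
    if r: p=r[0]["point"];print(l,np.round(p,1),round(r[0]["confidence"],2),atz(c,p,z).round(4))
    r2=robot.pinpoint(t,l)
    if r and r2: X,e=tri([(c,p),(t,r2[0]["point"])]);print("  tri",X.round(4),e)
E
```

```text
t: 2.85
tool_pos: [0.4605, -0.2287, 0.1641]
orientation: [-3.089, 0.56, 0.01]
force: [-1.4, 0.3, -1.4]
opening: 0.0931
2.95 [ 0.46219096 -0.2303397   0.16833369] [-3.09043339e+00  5.62644054e-01  2.88677823e-03] [-0.30443462 -0.22238357  0.65954126]
red 109 [226.3 137.1] [ 0.5461 -0.1539  0.03  ]
red 57 [234.6 222.6] [ 0.4567 -0.1207  0.03  ]
yel 109 [326.1 145.9] [ 0.5017 -0.2482  0.036 ]
yel 72 [326.  223.5] [ 0.4215 -0.2183  0.036 ]
ora 213 [328.3 188.5] [ 0.4762 -0.2397  0.107 ]
ora 187 [304.3 203.6] [ 0.4711 -0.2166  0.107 ]
lever_tip [303.  208.1] 0.85 [ 0.4678 -0.2142  0.107 ]
grip_post [338.8 184.9] 0.73 [ 0.4582 -0.2465  0.036 ]
leg_pointer [319.6 188.3] 0.94 [ 0.4619 -0.226   0.036 ]
```

View pics/w2.png

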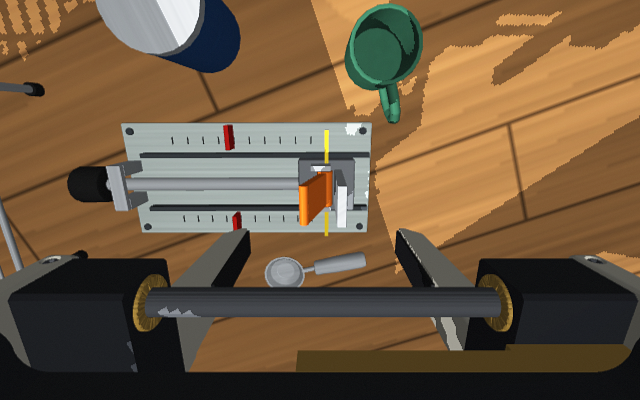

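Everything agrees: the pointer is at (326,185), the lever tip at (303,208), and the post at (340,200), centred between the fingers. Now I descend around them.

```bash
python3 -m jog '[[[0,0,0,0,-0.1,3,9.3],[0,0,0,0,0,3,9.3],[0,0,0,0,0,2,9.3],[0,0,0,0,0,0.8,9.3],[0,0,0,0,0,0,9.3]]]' 20; python3 -m jog '[[[0,0,0,0,0,0,5.2],[0,0,0,0,0,0,5.2],[0,0,0,0,0,0,5.2],[0,0,0,0,0,0,5.2],[0,0,0,0,0,0,5.2]]]'
python3 - <<'E'
from col import *
c=robot.read_camera("wrist");save(c,"w3.png")
s=robot.read_state();print(s["t"],s["tool_pos"],s["orientation"],s["force"],s["opening"])
E
```

```text
t: 3.77
tool_pos: [0.462, -0.2275, 0.0785]
orientation: [-3.09, 0.56, 0.006]
force: [-0.1, 0.2, 0.0]
opening: 0.0924
t: 4.18
tool_pos: [0.4642, -0.2289, 0.0818]
orientation: [3.091, -0.56, 0.003]
force: [0.4, 0.8, 0.5]
opening: 0.0643
4.2333 [ 0.46405359 -0.22874612  0.0815033 ] [ 3.09076017e+00 -5.59955528e-01  2.04286660e-03] [-0.04848886 -0.97416939 -0.12730424] 0.06023226223654747
```

View pics/w3.png

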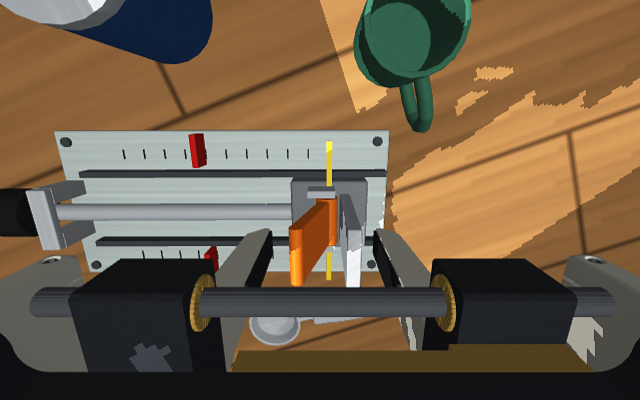

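The fingers straddle the post at (350,255) and the lever at (310,240). Now I push towards +y.

```bash
python3 -m jog '[[[0,0,0,0,-0.4,0,5.2],[0,0,0,0,-0.6,0,5.2],[0,0,0,0,-1,0,5.2],[0,0,0,0,-1.2,0,5.2],[0,0,0,0,-1.2,0,5.2]]]'; python3 -m jog '[[[0,0,0,0,-1.2,0,5.2],[0,0,0,0,-1.2,0,5.2],[0,0,0,0,-1.2,0,5.2],[0,0,0,0,-0.8,0,5.2],[0,0,0,0,-0.5,0,5.2]]]'; python3 -m jog '[[[0,0,0,0,-0.4,0,5.2],[0,0,0,0,-0.3,0,5.2],[0,0,0,0,0,0,5.2],[0,0,0,0,0,0,5.2],[0,0,0,0,0,0,5.2]]]'
cat > gap.py <<'E'
import sys
from col import *
c=robot.read_camera("wrist");save(c,sys.argv[1])
s=robot.read_state();T=np.array(s["tool_pos"]);print(s["t"],T.round(4),np.round(s["force"],1),s["opening"])
d=np.array([.349,.937,0])
M=np.array([.4987,-.1355,0])
print("tcp-mark along",((T-M)@d).round(4),"lat",((T-M)@np.array([.937,-.349,0])).round(4))
for k,z in(("red",.03),("yel",.036)):
    for a,p in blobs(c,k,None,25): X=atz(c,p,z)-M;print(k,a,p,"along",(X@d).round(4),"lat",(X@np.array([.937,-.349,0])).round(4))
E
python3 gap.py w4.png
```

```text
t: 4.65
tool_pos: [0.4795, -0.1863, 0.0809]
orientation: [3.091, -0.56, 0.001]
force: [-1.0, -2.3, 3.1]
opening: 0.0522
t: 5.07
tool_pos: [0.4967, -0.1399, 0.0807]
orientation: [-3.092, 0.558, -0.0]
force: [-0.2, -3.4, 2.0]
opening: 0.0517
t: 5.48
tool_pos: [0.4985, -0.135, 0.0805]
orientation: [-3.091, 0.561, 0.0]
force: [-0.1, -1.5, 1.0]
opening: 0.052
5.5333 [ 0.4985 -0.1351  0.0805] [-1.  -1.9  1.6] 0.051958469277021545
tcp-mark along 0.0003 lat -0.0003
red 212 [323.3 149. ] along -0.0004 lat 0.0512
red 90 [323.5 272.3] along -0.0005 lat -0.0544
yel 242 [335.8 163.9] along -0.0098 lat 0.0408
yel 124 [334.7 264.9] along -0.0098 lat -0.0439
```

View pics/w4.png

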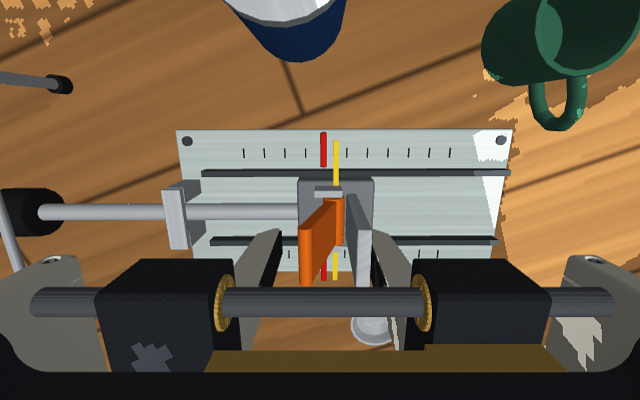

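The red tabs are at column 323 and the yellow bars at column 335, so 9.4 mm remain, and the lever is still open.

```bash
python3 -m jog '[[[0,0,0,0,-0.4,0,5.2],[0,0,0,0,-0.35,0,5.2],[0,0,0,0,-0.2,0,5.2],[0,0,0,0,0,0,5.2],[0,0,0,0,0,0,5.2]]]'; python3 gap.py w5.png
```

```text
t: 5.95
tool_pos: [0.502, -0.1256, 0.0805]
orientation: [-3.091, 0.559, 0.0]
force: [0.4, -1.4, 0.4]
opening: 0.0519
6.0 [ 0.502  -0.1257  0.0805] [ 0.9 -2.1  0.3] 0.052182256762519884
tcp-mark along 0.0103 lat -0.0004
red 43 [336.6 136.1] along -0.0003 lat 0.0608
yel 242 [335.8 163.2] along 0.0003 lat 0.0413
yel 108 [334.5 265. ] along 0.0004 lat -0.0441
```

Pointer is at the mark, within about 0.7 mm. Now I close, moving the hand back by half the closing.

```bash
python3 -m jog '[[[0,0,0,0,0.15,0,4.9],[0,0,0,0,0.15,0,4.6],[0,0,0,0,0.15,0,4.3],[0,0,0,0,0.15,0,4.0],[0,0,0,0,0,0,4.0]]]' 20; python3 gap.py w6.png
```

```text
t: 6.42
tool_pos: [0.4996, -0.1319, 0.0805]
orientation: [3.091, -0.561, -0.0]
force: [-0.1, -2.4, -0.6]
opening: 0.0405
6.4667 [ 0.4996 -0.1318  0.0805] [ 0.  -2.4 -0.5] 0.040396674703924974
tcp-mark along 0.0038 lat -0.0004
red 42 [327.5 136. ] along -0.0003 lat 0.0609
yel 218 [328.  161.3] along -0.0006 lat 0.0427
yel 118 [327.7 264.6] along -0.0007 lat -0.0437
```

```bash
python3 -m jog '[[[0,0,0,0,0.1,0,3.8],[0,0,0,0,0.1,0,3.6],[0,0,0,0,0.1,0,3.4],[0,0,0,0,0.1,0,3.2],[0,0,0,0,0,0,3.2]]]'; python3 -m jog '[[[0,0,0,0,0.1,0,3.0],[0,0,0,0,0.1,0,2.8],[0,0,0,0,0.1,0,2.6],[0,0,0,0,0.1,0,2.4],[0,0,0,0,0,0,2.4]]]'; python3 gap.py w7.png
```

```text
t: 6.88
tool_pos: [0.4983, -0.1354, 0.0805]
orientation: [3.091, -0.56, -0.0]
force: [-0.0, -2.4, -2.8]
opening: 0.0327
t: 7.3
tool_pos: [0.4969, -0.1392, 0.0806]
orientation: [3.091, -0.56, -0.001]
force: [-1.0, -3.2, -1.9]
opening: 0.0244
7.35 [ 0.4969 -0.1391  0.0806] [-0.4 -3.3 -2. ] 0.024503042517690827
tcp-mark along -0.004 lat -0.0004
red 42 [317.5 136. ] along -0.0005 lat 0.0609
yel 214 [317.4 162.3] along -0.0004 lat 0.0419
yel 88 [318.8 266.8] along -0.001 lat -0.0458
```

```bash
python3 -m jog '[[[0,0,0,0,0.08,0,2.2],[0,0,0,0,0,0,2.0],[0,0,0,0,0,0,1.5],[0,0,0,0,0,0,1.5],[0,0,0,0,0,0,1.5]]]' 25; python3 gap.py w8.png
```

```text
t: 7.77
tool_pos: [0.4967, -0.1397, 0.0806]
orientation: [-3.091, 0.56, 0.0]
force: [-1.6, -2.8, -2.2]
opening: 0.0219
7.8167 [ 0.4967 -0.1397  0.0806] [-0.7 -2.3 -2.5] 0.02156387597524613
tcp-mark along -0.0046 lat -0.0004
red 69 [317.5 142.7] along -0.001 lat 0.0559
red 28 [320.  267.5] along -0.0025 lat -0.0499
yel 246 [315.2 163.3] along 0.0007 lat 0.0412
```

View pics/w8.png

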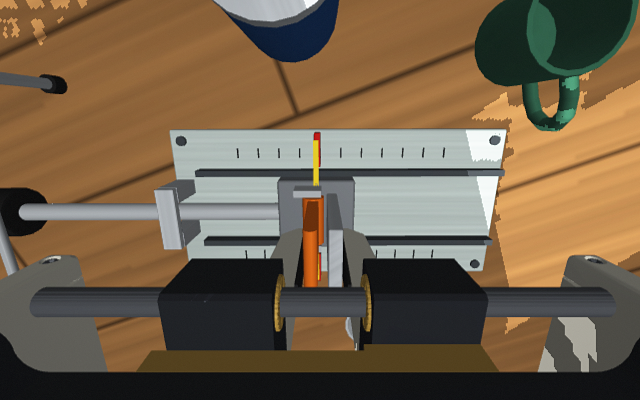

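The lever is upright with an opening of 21.6 mm, which matches shut. The bars are on the red tab at (317,140), about 1 mm past it, so I make a small correction, settle, and check again.

```bash
python3 -m jog '[[[0,0,0,0,0.1,0,1.5],[0,0,0,0,0,0,1.5],[0,0,0,0,0,0,1.5],[0,0,0,0,0,0,1.5],[0,0,0,0,0,0,1.5]]]'; python3 -m jog '[[[0,0,0,0,0,0,1.5],[0,0,0,0,0,0,1.5],[0,0,0,0,0,0,1.5],[0,0,0,0,0,0,1.5],[0,0,0,0,0,0,1.5]]]';python3 gap.py w9.png; python3 - <<'E'
from h import *
c=robot.read_camera("scene");b=cv2.resize(c["img"][130:280,210:450],None,fx=3,fy=3,interpolation=2);cv2.imwrite("pics/s9.png",b[:,:,::-1])
E
```

```text
t: 8.23
tool_pos: [0.4963, -0.1407, 0.0806]
orientation: [-3.091, 0.56, 0.0]
force: [-1.8, -2.5, -1.5]
opening: 0.0216
t: 8.65
tool_pos: [0.4964, -0.1406, 0.0806]
orientation: [-3.091, 0.56, 0.0]
force: [-2.1, -1.6, -2.3]
opening: 0.0216
8.7 [ 0.4964 -0.1406  0.0806] [-2.3 -1.8 -1.2] 0.021415724566222392
tcp-mark along -0.0056 lat -0.0004
red 44 [315.3 136. ] along -0.0004 lat 0.0609
yel 229 [315.4 164.1] along -0.0005 lat 0.0406
```

View pics/s9.png

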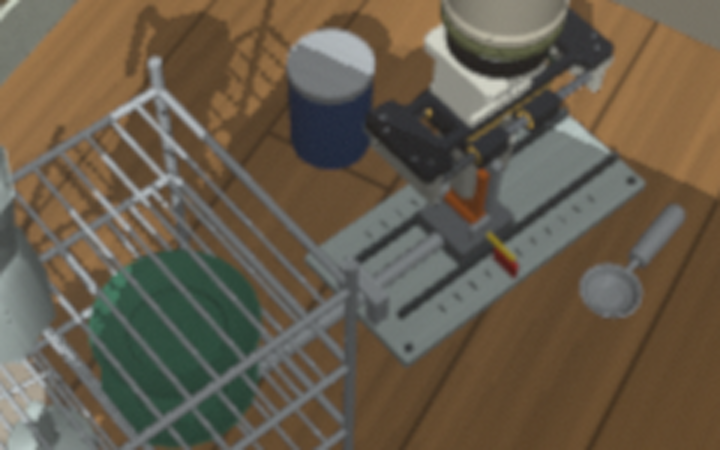

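The scene crop shows the yellow bar over the red tab at (505,255), the post and lever gripped, the foot under the rack, and nothing else disturbed. I'm handing it in.

```bash
python3 -c "
from plant import robot
print(robot.close_job())"
```

```text
the job is handed in; nothing more can be done
None
```

The job is done and handed in at about 8.8 s. I pushed the leg by its grip post until the pointer was at the mark. Only then did I squeeze the cam lever shut, moving the hand back as the fingers closed.

- **Pointer:** the last wrist picture put the yellow bar and the red tab within about 0.1 mm of each other along the rail. Only the bar and tab on one side were visible in that picture. During the squeeze the pointer stayed within about 2 to 3 mm of the mark.
- **Lever:** the opening settled at 21.4–21.6 mm, against about 22 mm expected for shut, and the lever stood upright in the picture. The hand is still gripping at 25 N.
- **Forces and surroundings:** wrist force readings stayed below about 5 N. The final scene picture showed the foot end under the rack and nothing visibly disturbed. The mug was hidden behind the arm there, but it looked unmoved in the wrist pictures.
- **Disagreements:** the networks misplaced the lever tip and rail origin in the first scene picture, so I worked from the coloured marks instead. A two-view height check from above failed once the arm hid the leg. The heights therefore rest on the first two-view fit, which put the pointer at 32.5 mm against 36 mm in the text.

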